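# Level a budgie perch in the fingers and lay it on its play stand

### The arm

A 7-joint arm with a two-finger parallel gripper is mounted at the origin on the work surface. World frame = base frame: x ahead of the robot, y to its left, z up, the work surface at z = 0. Lengths are in m, angles in rad, forces in N, time in s.
With the tool pointing down it reaches from about 0.4 to 0.925 m from the base axis. Payload 4.1 kg.
Tool frame: the origin (TCP) lies on the centre line of the jaws, within the pads' length; the fingertips stand 19 mm ahead of it and the grasp point (between the pads) is the TCP; z points along the fingers, y is the direction in which the jaws open and shut (so a half turn about z gives the same grasp; the last joint's range is limited). The gripper opens to 85 mm and grips with 20 to 120 N. Pads are 22 mm wide; open, the fingers measure 114 mm over their backs; the gripper's body (76 mm by 85 mm) begins 54 mm behind the grasp point. The pads swing forward as they close: fully open they stand 13 mm farther back than shut.
Start: joints at [-1.373, 0.398, 0.045, 1.537, -0.019, 1.207, -0.051], TCP at [0.19, 0.622, 0.25] pointing down, gripper open.
Joint ranges: [-2.82, 2.82], [-0.49, 2.23], [-1.37, 1.46], [0, 2.46], [-1.36, 4.5], [0.23, 2], [-2.94, 2.94]. Speed limits (rad/s): [2.57, 2.57, 3.14, 3.14, 3.14, 3.14, 3.14].

### API

Orientations are given as a unit quaternion [x, y, z, w].
In Python, from plant import manip gives the robot as it stands.
- The arm moves only by the tool arm_command, never from a script. Its argument "targets" is a list of rows, each a list of 2 entries, a list of its own where there are three numbers: the shift along the tool's x, y, z in mm, then the turn about the tool's z in degrees. A call has 1 to 10 rows; each row is the pose to reach, as a shift and turn from the pose commanded when the call began, along the tool's axes at that moment; what a row does not reach only later rows make up. A row lasts 1/8 s, in which the tool goes at most 62.5 mm and 10.7 degrees, less where a joint would pass 70% of its speed; a pose out of reach is approached as far as the arm can. A call with a gripper value outside its range is refused whole. "fingers" is the opening, from 0 (shut) to 1 (fully open), set as the call begins (left out, the last holds). The fingers move at their own pace and stop on an object; "squeeze" is the grip in N (left out, the last holds). Time passes only in rows, so rows that repeat a pose let the fingers close. It gives the time, the measured TCP pose, the force and the opening at its end, in the units of the state.
- manip.observe(): the state, without advancing time (a new reading comes with each control period).
- manip.grab_frame(name): name is "side" or "top" or "wrist"; returns a dict with "image" (420x560x3 uint8, blue, green, red), "fx", "fy", "cx", "cy" (pixels), "dist_coeffs" ([k1, k2, p1, p2, k3] as OpenCV has them; the pictures are not rectified), "world_from_camera" (4x4, takes a point from camera to world coordinates). Camera axes: x right, y down, z forward; pixel columns grow to the right and rows downward; lengths in m; the calibration is good to about 2 mm. A picture is of the moment at which its call begins. There is no depth.
- manip.finish_job(): hands the job in, once; it reports no verdict.
The state is a dict: "t": time; "joint_pos": joint angles; "qd": joint speeds; "joint_efforts": joint torques, N m; "eef_pos": TCP position; "eef_rot": TCP orientation; "ft_force": force on the tool from outside, world axes, zero at the start; "moment": the same for the moment, N m; "opening": finger opening in m.
Only numpy, scipy, OpenCV 4.12 (cv2) and the standard library are available. Lean on these libraries where they do the work, as an engineer would, in place of code of your own. Each camera call takes 0.05 s, during which the arm holds its last target.

### The job

The bamboo perch is drying upright in the tube feeder. Lift it out, press its lower end on the bare table so that it swings over towards level between the fingers (never laying it flat on the table), then lay it across the play stand so that it rests down in both forks and sticks out past both of them, and let go. Leave the feeder standing and the other things where they are.

Things in the scene. Friction and masses are not known exactly. Their poses are not given: they have to be found in the camera images.
- perch: Bamboo perch: straight round rod, 180 mm long, 16 mm in diameter, about 40 g, balanced at mid-length, ends alike. Origin at the centre of its lower end as it starts; its z axis runs along the rod to the other end. Starts upright (it may lean a few degrees) in the feeder's tube, lower end 14 mm and top 194 mm above the table.
- perch_foot (a point): Centre of the perch's end face that starts at the bottom, in the feeder: the end to press on the table (grey laminate, top at z = 0). The strip of table straight ahead of the robot, x 0.42 to 0.66 m and y within 90 mm of 0, is always bare.
- perch_mid (a point): Middle of the perch, 90 mm from each end, on its axis. The perch is smooth and rigid: pinched at about 30 N it does not slip, yet turns between the finger pads when its end is pushed with some 5 N; it can be pinched about 130 mm from the foot.
- perch_head (a point): Centre of the perch's end face that starts at the top.
- feeder: Empty tube feeder, loose, about 200 g: a white round foot 84 mm across and 10 mm thick carrying an upright clear plastic tube, 40 mm outside diameter, 30 mm bore, open at the top; rim 76 mm above the table, inner floor 14 mm above it. Origin at the centre of its underside, z up.
- stand: White plastic play stand, fixed: base board 170 x 75 x 12 mm with two thin uprights (8 mm along x) centred at x = -66 and +66 mm, each topped by an open V fork (see seat); 124 mm is free between them down to the board. Origin at the centre of its underside, z up; x runs from fork to fork: the line along which the perch must lie, either way round.
- seat (a point): On the stand, midway between the forks, 74 mm above the table: where the middle of the perch's axis lies when it rests centred in both forks. Axes as the stand's. Each fork's V, in the y-z plane, has its lowest point 62 mm above the table and arms rising 50 degrees from level to 90 mm above the table, 46 mm apart at their tips.
- dish: Red ceramic dish, 110 mm across, 40 mm high, loose bystander. Origin under its centre.
- mirror: Round mirror toy lying flat, 80 mm across, 8 mm thick, loose bystander. Origin under its centre.
- ladder: Small wooden bird ladder lying flat, 200 x 72 x 10 mm, loose bystander. Origin under its centre.
- chalk: White mineral block, 120 x 45 x 18 mm, loose bystander. Origin under its centre.
- jar: Glass jar with lid, 72 mm across, 110 mm high, loose bystander. Origin under its centre.
- scoop: Steel scoop spoon lying flat, 170 mm long, loose bystander. Origin near its middle, on its underside.

How it is judged:
On the way, in this order (a step that is already met when the one before it is completed fails the run):
1. the perch is lifted clear of the feeder in the fingers (its lower end above 85 mm) (height (world z) of perch_foot above 0.085 m and contact force between the fingers and perch above 0.5 N), for 0.1 s.
2. held in the fingers and still leaning less than 0.9 rad (52 degrees) from upright, the perch is set with its lower end on the table (height (world z) of perch_foot below 0.011 m and contact force between the fingers and perch above 0.5 N and angle between perch's own z axis and vertical below 0.9 rad), for 0.05 s.
3. with that end still on the table, it has been swung over in the fingers to more than 1.15 rad (66 degrees) from upright (height (world z) of perch_foot below 0.011 m and contact force between the fingers and perch above 0.5 N and angle between perch's own z axis and vertical above 1.15 rad), for 0.05 s.
At the end, for the whole second after the job is handed in: The perch lies at rest in both forks of the play stand: its axis within 0.07 rad of the line from fork to fork, its middle within 17 mm of midway along that line, within 6 mm of it sideways and 69 to 80 mm above the table; released; the feeder stands upright on the table (within 0.1 rad) (angle between the z axis of perch and the x axis of stand, either way round below 0.07 rad and x of perch_mid in the frame of stand between -0.017 and 0.017 m and y of perch_mid in the frame of stand between -0.006 and 0.006 m and z of perch_mid in the frame of stand between 0.069 and 0.08 m and linear speed of perch below 0.02 m/s and angle between feeder's own z axis and vertical below 0.1 rad and height (world z) of feeder below 0.01 m); the robot touches nothing.
It fails at once if the perch is laid flat on the table (both its ends within 18 mm of it) (height (world z) of each of perch_foot, perch_head below 0.018 m).
It fails at once if the feeder is knocked over (angle between feeder's own z axis and vertical above 0.6 rad).
It fails at once if a bystander is moved by more than 30 mm (distance of any of dish, mirror, ladder, chalk, jar, scoop from where it was at the start of the episode above 0.03 m).
It also fails if it takes over 58 s, if anything falls off the work surface, if the arm or the gripper's body presses on something with over 40 N, if the wrist force passes 120 N, or if a joint passes its speed limit or range.

## Working session

There is one attempt and no reset: what is moved stays moved. The work goes in short steps, Python scripts to look and compute and a tool call to move; the robot and the scene stay as the last step left them, time stands still between calls to the robot, and variables do not carry over. Pictures are saved under pics/ and viewed, and the job is handed in when it is done.

Besides the shell and the picture viewer there is one more tool, called after "Call:" as name(argument=value, ...), one argument or row to a line, values as JSON. arm_command: Moves the arm, as the interface text tells. Its arguments: {"type":"object","properties":{"targets":{"type":"array"},"fingers":{"type":"number"},"squeeze":{"type":"number"}},"required":["targets"]}

```bash
ls; mkdir -p pics; python3 - <<'E'
from plant import manip
import cv2
print(manip.observe())
for n in("side","top","wrist"):
    f=manip.grab_frame(n); cv2.imwrite(f"pics/{n}0.png",f["image"])
    print(n,f["fx"],f["cx"],f["dist_coeffs"],f["world_from_camera"])
E
```

```text
pics
{'t': 0.0, 'joint_pos': array([-1.37301463,  0.39917661,  0.0450434 ,  1.53785632, -0.01868039,
        1.20688701, -0.05070948]), 'qd': array([ 2.22368709e-04, -1.06739115e-03,  7.48741767e-04, -2.43506923e-03,
        7.04630049e-05, -1.13352275e-03, -2.38217773e-04]), 'joint_efforts': array([ 4.92172912e-04, -4.75138414e+01,  1.36453047e+00, -2.54223400e+01,
        1.14658262e-02,  9.52716800e-03, -1.59585017e-06]), 'eef_pos': array([0.18990554, 0.62103127, 0.2492841 ]), 'eef_rot': array([ 1.47796729e-01,  9.89017299e-01, -9.50926352e-04, -6.43434169e-05]), 'ft_force': array([-0.16207527,  0.11773787,  0.65143396]), 'moment': array([0.00959107, 0.02034094, 0.05602241]), 'opening': 0.08514513743034087}
side 508.1164725010573 277.3785797690493 [-0.12117547  0.          0.          0.          0.        ] [[-0.98658247 -0.09252686  0.13451326  0.44989318]
 [-0.16323642  0.5740952  -0.8023519   0.98616711]
 [-0.00298431 -0.81354378 -0.58149601  0.86892719]
 [ 0.          0.          0.          1.        ]]
top 398.300683928005 282.7919629221116 [-0.089806  0.        0.        0.        0.      ] [[ 1.49296484e-02 -9.87453819e-01  1.57200704e-01  4.16141483e-01]
 [-9.99884837e-01 -1.51721612e-02 -3.42742940e-04  2.00263557e-02]
 [ 2.72351724e-03 -1.57177483e-01 -9.87566616e-01  1.33315817e+00]
 [ 0.00000000e+00  0.00000000e+00  0.00000000e+00  1.00000000e+00]]
wrist 353.2676746671703 272.4061092683533 [-0.000535  0.        0.        0.        0.      ] [[ 2.91949270e-01  9.04091653e-01  3.12063947e-01  1.10220576e-01]
 [ 9.56433784e-01 -2.75903197e-01 -9.54559726e-02  6.46260223e-01]
 [-2.01507541e-04  3.26336803e-01 -9.45253538e-01  3.72979400e-01]
 [ 0.00000000e+00  0.00000000e+00  0.00000000e+00  1.00000000e+00]]
```

View pics/top0.png

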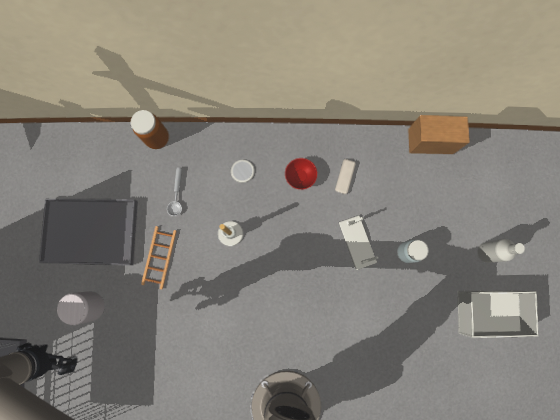

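View pics/side0.png

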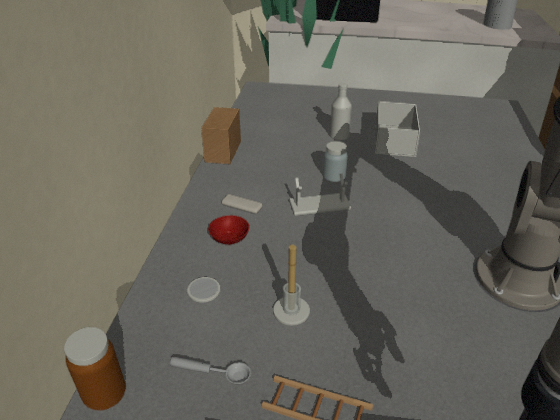

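View pics/wrist0.png

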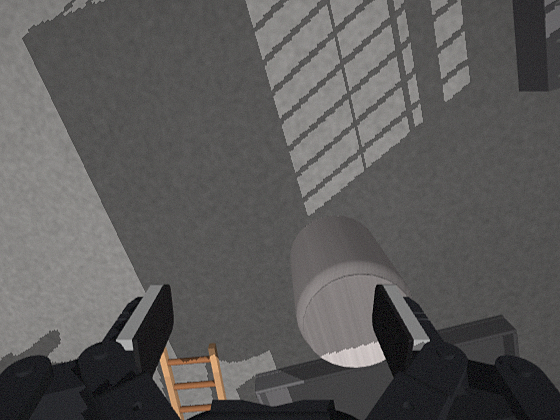

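The top view shows the feeder at about (230,233) with the perch, the stand at (358,242), the ladder at (159,257), the jar at (415,251), the dish at (301,173), and the chalk at (346,176). I'll enlarge the feeder and stand.

```bash
cat > h.py <<'E'
import numpy as np, cv2
def calib(f):
    K=np.array([[f["fx"],0,f["cx"]],[0,f["fy"],f["cy"]],[0,0,1.]]); return K,np.array(f["dist_coeffs"]),np.array(f["world_from_camera"])
def ray(f,uv):
    K,d,T=calib(f); p=cv2.undistortPoints(np.array([[uv]],float),K,d)[0,0]
    return T[:3,3],T[:3,:3]@np.array([p[0],p[1],1])
def onz(f,uv,z):
    o,d=ray(f,uv); return o+d*(z-o[2])/d[2]
def proj(f,P):
    K,d,T=calib(f); Ti=np.linalg.inv(T); r=cv2.Rodrigues(Ti[:3,:3])[0]
    return cv2.projectPoints(np.array(P,float).reshape(-1,1,3),r,Ti[:3,3],K,d)[0][:,0]
def tri(obs):
    A=np.zeros((3,3));b=np.zeros(3)
    for f,uv in obs:
        o,d=ray(f,uv); d=d/np.linalg.norm(d); M=np.eye(3)-np.outer(d,d);A+=M;b+=M@o
    return np.linalg.solve(A,b)
def crop(f,x,y,w,h,s,name):
    im=cv2.resize(f["image"][y:y+h,x:x+w],None,fx=s,fy=s,interpolation=cv2.INTER_CUBIC)
    cv2.imwrite(name,im)
E
python3 - <<'E'
from plant import manip
from h import *
import pickle
t=manip.grab_frame("top");s=manip.grab_frame("side")
pickle.dump((t,s),open("f0.pkl","wb"))
a=cv2.resize(t["image"][205:265,200:260],None,fx=6,fy=6,interpolation=2)
b=cv2.resize(t["image"][205:275,330:400],None,fx=6,fy=6,interpolation=2)
c=np.zeros((420,800,3),np.uint8);c[:360,:360]=a;c[:420,370:790]=b;cv2.imwrite("pics/t1.png",c)
a=s["image"][235:330,260:325];b=s["image"][165:225,280:360]
c=np.zeros((600,800,3),np.uint8);a=cv2.resize(a,None,fx=6,fy=6,interpolation=2);b=cv2.resize(b,None,fx=5,fy=5,interpolation=2)
c[:570,:390]=a;c[:300,400:800]=b;cv2.imwrite("pics/s1.png",c)
E
```

```text
(no output)
```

View pics/t1.png

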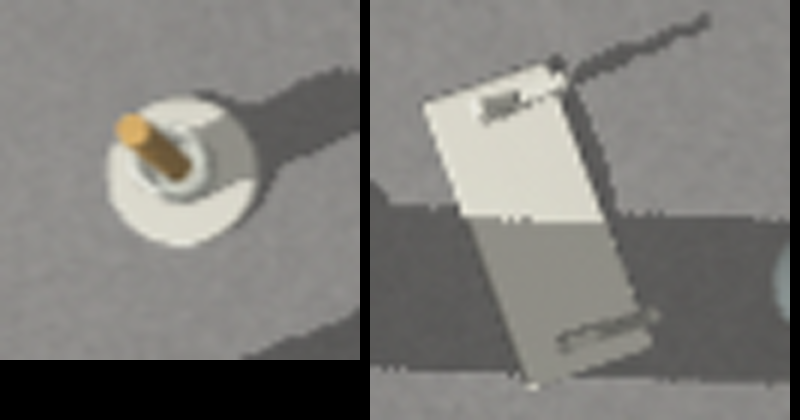

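View pics/s1.png

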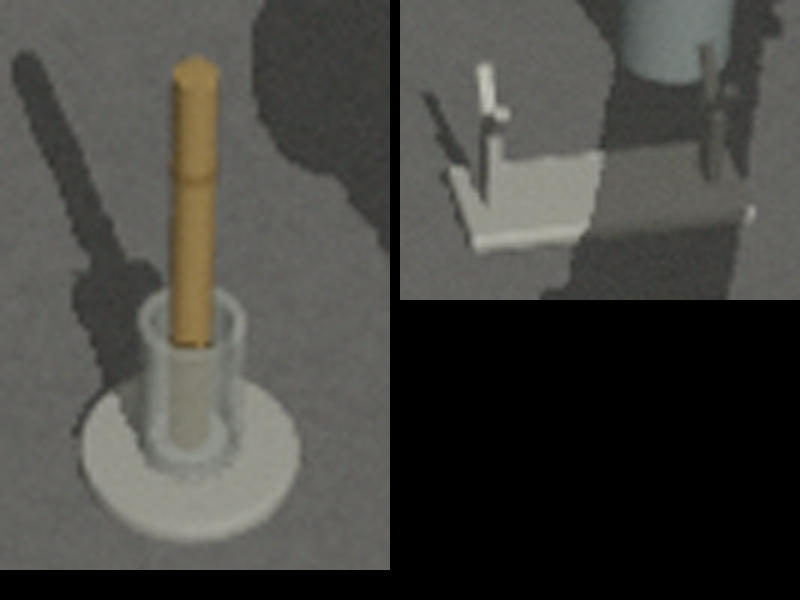

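```bash
python3 - <<'E'
from h import *
import pickle
t,s=pickle.load(open("f0.pkl","rb"))
def T(p,ox,oy,k=6): return np.array([ox+(p[0]+.5)/k-.5, oy+(p[1]+.5)/k-.5])
print("foot disc top", onz(t,T((182,172),200,205),.008), "side",onz(s,T((191,447),260,235),.009))
h_t=T((134,131),200,205);h_s=T((196,72),260,235)
H=tri([(t,h_t),(s,h_s)]);print("head tri",H, onz(t,h_t,.194),onz(s,h_s,.194))
# perch entry at rim
print("stand corners")
C=[onz(t,T((x-370,y),330,205),.012) for x,y in [(424,103),(553,64),(653,342),(531,386)]]
for c in C: print(c)
C=np.array(C);print(C.mean(0)); d=(C[0]+C[1]-C[2]-C[3]); print(np.linalg.norm(d)/2,np.degrees(np.arctan2(d[1],d[0])))
e=C[0]+C[3]-C[1]-C[2];print(np.linalg.norm(e)/2,np.degrees(np.arctan2(e[1],e[0])))
# side corners
for p in [(450,168),(478,246),(752,212)]: print(onz(s,T((p[0]-400,p[1]),280,165,5),.012))
E
```

```text
foot disc top [0.55485026 0.19544884 0.008     ] side [0.55098884 0.19555965 0.009     ]
head tri [0.55337924 0.19459818 0.1940701 ] [0.55480017 0.19466659 0.194     ] [0.55197229 0.19468914 0.194     ]
stand corners
[ 0.59870005 -0.16799477  0.012     ]
[ 0.62186129 -0.24089779  0.012     ]
[ 0.467153   -0.29455071  0.012     ]
[ 0.44232128 -0.22635373  0.012     ]
[ 0.5325089  -0.23244925  0.012     ]
0.16531925141457818 19.802224803663314
0.07451935537483582 108.78493029059355
[ 0.61811474 -0.2361652   0.012     ]
[ 0.59131495 -0.162065    0.012     ]
[ 0.43934017 -0.21990106  0.012     ]
```

```bash
cat >> h.py <<'E'
from scipy.spatial.transform import Rotation as R
def go(st,P,yaw=None):
    """tool-axes shift (mm), turn about tool z (deg) to world P with tool x at yaw deg"""
    M=R.from_quat(st["eef_rot"]).as_matrix()
    sh=M.T@(np.array(P)-st["eef_pos"])*1000
    y0=np.degrees(np.arctan2(M[1,0],M[0,0]))
    tr=0 if yaw is None else -((yaw-y0+180)%360-180)
    print("t %.2f pos %s yaw %.2f F %s open %.4f"%(st["t"],st["eef_pos"].round(4),y0,st["ft_force"].round(2),st["opening"]))
    print("shift",sh.round(1),"turn %.1f"%tr)
E
python3 - <<'E'
from plant import manip
from h import *
import pickle
t,s=pickle.load(open("f0.pkl","rb"))
go(manip.observe(),[.5534,.1947,.25],19.5)
print("jar",onz(t,(419,249),.11),onz(s,(336,149),.11),"ladder",onz(t,(159,257),.01))
E
```

```text
t 0.25 pos [0.1899 0.6214 0.2499] yaw 163.00 F [-0.31 -0.07 -0.13] open 0.0857
shift [-4.723e+02 -3.018e+02  1.000e-01] turn 143.5
jar [ 0.50338944 -0.40474293  0.11      ] [ 0.49705965 -0.3789207   0.11      ] ladder [0.47093695 0.43016796 0.01      ]
```

Call:
arm_command(
  targets=[
    [[-47, -30, 0], 10],
    [[-94, -60, 0], 20],
    [[-142, -90, 0], 30],
    [[-190, -120, 0], 40],
    [[-236, -150, 0], 50],
    [[-283, -180, 0], 60],
    [[-330, -210, 0], 70],
    [[-378, -241, 0], 80],
    [[-425, -271, 0], 90],
    [[-472, -302, 0], 100],
  ],
  fingers=1,
  squeeze=30,
)

```text
t: 1.5
eef_pos: [0.5541, 0.1936, 0.2505]
eef_rot: [0.854, 0.52, 0.0, -0.0]
ft_force: [0.2, 0.8, 0.1]
opening: 0.0858
```

Call:
arm_command(
  targets=[
    [[0, 0, 0], 10],
    [[0, 0, 0], 20],
    [[0, 0, 0], 30],
    [[0, 0, 0], 40],
    [[0, 0, 0], 43.5],
    [[0, 0, 0], 43.5],
  ],
)

```text
t: 2.25
eef_pos: [0.553, 0.195, 0.2502]
eef_rot: [0.985, 0.17, -0.0, 0.0]
ft_force: [-1.3, 0.0, -0.2]
opening: 0.0853
```

```bash
python3 - <<'E'
from plant import manip
from h import *
st=manip.observe()
go(st,[.5534,.1947,.144],19.5)
w=manip.grab_frame("wrist");cv2.imwrite("pics/w1.png",w["image"])
s=manip.grab_frame("side");cv2.imwrite("pics/s2.png",s["image"])
for P in ([.5534,.1947,.194],[.5534,.1947,.076]): print(proj(w,P))
print(proj(w,st["eef_pos"]))
E
```

```text
t 2.25 pos [0.553  0.195  0.2502] yaw 19.56 F [-1.26  0.01 -0.21] open 0.0853
shift [  0.3   0.4 106.2] turn 0.1
[[273.48077903 252.83602567]]
[[273.33401308 194.77762013]]
[[272.67000914 312.51637259]]
```

View pics/w1.png

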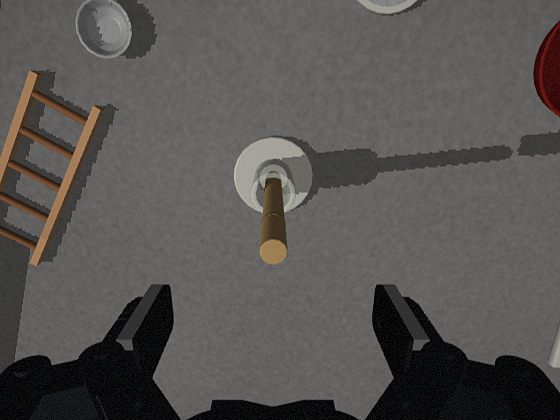

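View pics/s2.png

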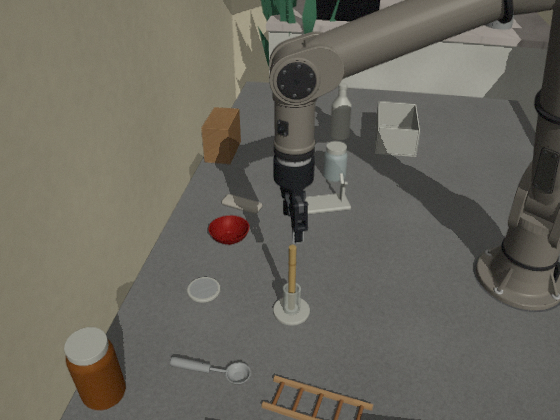

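The wrist picture shows the perch head at (273,252), where my estimate predicted it, centred between the open pads. Descending now.

Call:
arm_command(
  targets=[
    [[0, 0, 25], 0],
    [[0, 0, 50], 0],
    [[0, 0, 75], 0],
    [[0, 0, 95], 0],
    [[0, 0, 104], 0],
    [[0, 0, 104], 0],
    [[0, 0, 104], 0],
  ],
)

```text
t: 3.22
eef_pos: [0.5539, 0.1949, 0.1472]
eef_rot: [0.986, 0.169, 0.001, -0.0]
ft_force: [0.8, 0.2, 0.4]
opening: 0.0856
```

Call:
arm_command(
  targets=[
    [[0, 0, 0], 0],
    [[0, 0, 0], 0],
    [[0, 0, 0], 0],
    [[0, 0, 0], 0],
    [[0, 0, 0], 0],
    [[0, 0, 0], 0],
    [[0, 0, 0], 0],
    [[0, 0, 0], 0],
  ],
  fingers=0,
  squeeze=30,
)

```text
t: 4.22
eef_pos: [0.5533, 0.1949, 0.1465]
eef_rot: [0.986, 0.169, 0.0, -0.0]
ft_force: [-0.5, -0.3, 1.6]
opening: 0.015
```

```bash
python3 - <<'E'
from plant import manip
from h import *
st=manip.observe()
go(st,[.5534,.1947,.25],19.5)
w=manip.grab_frame("wrist");cv2.imwrite("pics/w2.png",w["image"])
E
```

```text
t 4.22 pos [0.5533 0.1949 0.1465] yaw 19.50 F [-0.47 -0.26  1.65] open 0.0150
shift [ 1.000e-01  2.000e-01 -1.035e+02] turn -0.0
```

View pics/w2.png

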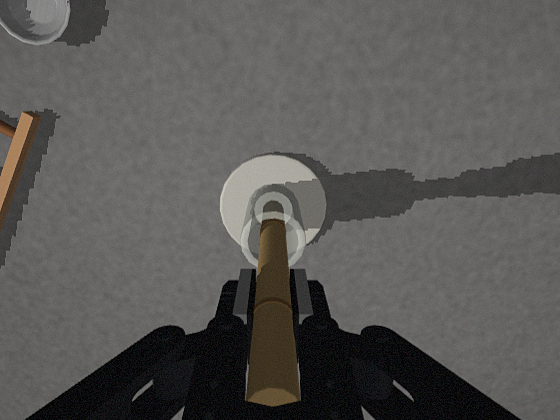

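Call:
arm_command(
  targets=[
    [[0, 0, -15], 0],
    [[0, 0, -35], 0],
    [[0, 0, -60], 0],
    [[0, 0, -85], 0],
    [[0, 0, -105], 0],
    [[0, 0, -110], 0],
    [[0, 0, -110], 0],
  ],
)

```text
t: 5.15
eef_pos: [0.5531, 0.1949, 0.2568]
eef_rot: [0.986, 0.169, 0.0, -0.0]
ft_force: [0.1, 0.6, -0.4]
opening: 0.0147
```

```bash
python3 - <<'E'
from plant import manip
from h import *
st=manip.observe()
go(st,[.455,-0.03,.15],19.5)
w=manip.grab_frame("side");cv2.imwrite("pics/s3.png",w["image"])
E
```

```text
t 5.15 pos [0.5531 0.1949 0.2568] yaw 19.50 F [ 0.08  0.56 -0.43] open 0.0147
shift [-167.7  179.2  106.6] turn 0.0
```

View pics/s3.png

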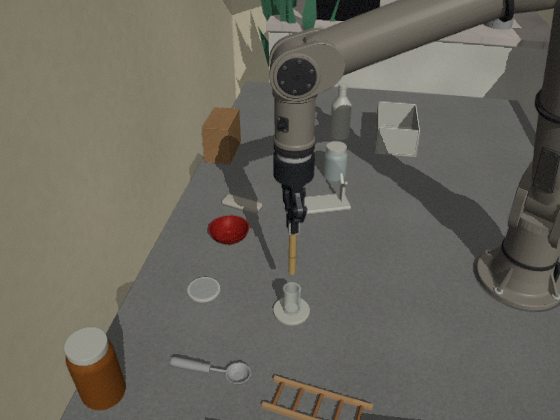

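The side view shows the perch clear, with its lower end at about (292,273), above the still-standing feeder at (292,300). Moving over the bare strip.

Call:
arm_command(
  targets=[
    [[-25, 27, 0], 0],
    [[-60, 64, 0], 0],
    [[-95, 102, 0], 0],
    [[-130, 140, 10], 0],
    [[-155, 166, 40], 0],
    [[-168, 179, 75], 0],
    [[-168, 179, 100], 0],
    [[-168, 179, 107], 0],
    [[-168, 179, 107], 0],
    [[-168, 179, 107], 0],
  ],
)

```text
t: 6.45
eef_pos: [0.4554, -0.0297, 0.1501]
eef_rot: [0.986, 0.17, 0.001, -0.0]
ft_force: [0.3, -0.3, 0.3]
opening: 0.0151
```

```bash
python3 - <<'E'
from plant import manip
from h import *
st=manip.observe()
go(st,[.455,-0.03,.1325],19.5)
w=manip.grab_frame("side");crop(w,230,150,200,150,4,"pics/s4.png")
w=manip.grab_frame("wrist");cv2.imwrite("pics/w4.png",w["image"])
E
```

```text
t 6.45 pos [ 0.4554 -0.0297  0.1501] yaw 19.53 F [ 0.32 -0.29  0.35] open 0.0151
shift [-0.5  0.1 17.6] turn 0.0
```

View pics/s4.png

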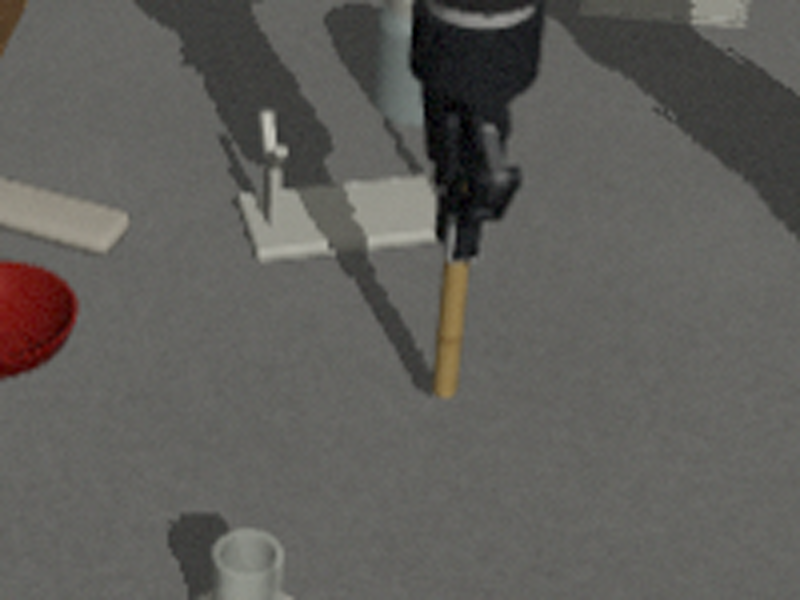

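View pics/w4.png

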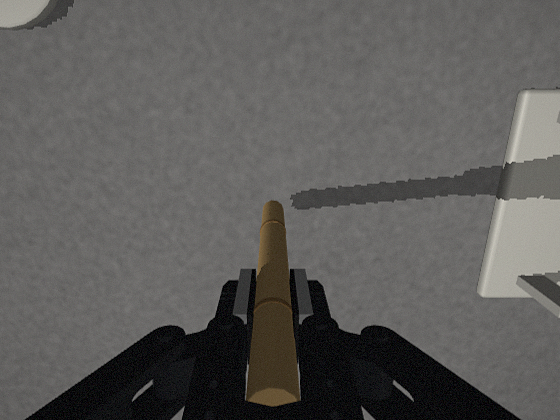

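```bash
python3 - <<'E'
from plant import manip
from h import *
st=manip.observe();w=manip.grab_frame("wrist");s=manip.grab_frame("side")
M=R.from_quat(st["eef_rot"]).as_matrix()
for deg in (-6,-4,-2,0,2,4):
    a=np.radians(deg); ax=M@np.array([np.sin(a),0,-np.cos(a)]) # head direction, + = head to +tool x
    f=st["eef_pos"]-.1325*ax; h=f+.18*ax
    # extreme top silhouette of the foot in wrist image
    e1=np.cross(ax,M[:,1]);c=[f+.008*(np.cos(t)*e1+np.sin(t)*M[:,1]) for t in np.linspace(0,6.28,60)]
    c2=[h+.008*(np.cos(t)*e1+np.sin(t)*M[:,1]) for t in np.linspace(0,6.28,60)]
    print(deg,proj(w,c)[:,1].min().round(1),proj(w,c2)[:,1].max().round(1),proj(s,f).round(1),proj(s,st["eef_pos"]).round(1))
E
```

```text
-6 182.9 441.6 [[335.2 247.5]] [[344.2 205.5]]
-4 188.7 438.9 [[336.9 247.4]] [[344.2 205.5]]
-2 194.4 435.9 [[338.6 247.3]] [[344.2 205.5]]
0 200.2 432.7 [[340.3 247.1]] [[344.2 205.5]]
2 205.9 429.2 [[342.  246.9]] [[344.2 205.5]]
4 211.7 425.4 [[343.8 246.6]] [[344.2 205.5]]
```

Call:
arm_command(
  targets=[
    [[0, 0, 8], 0],
    [[0, 0, 14], 0],
    [[0, 0, 17], 0],
    [[0, 0, 17], 0],
  ],
)

```text
t: 7.15
eef_pos: [0.4545, -0.0301, 0.1324]
eef_rot: [0.986, 0.169, -0.0, -0.0]
ft_force: [-2.0, 0.5, 4.0]
opening: 0.0152
```

Call:
arm_command(
  targets=[
    [[1, 0, 1], 0],
    [[1, 0, 1], 0],
  ],
)

```text
t: 7.4
eef_pos: [0.4561, -0.0298, 0.1322]
eef_rot: [0.986, 0.169, 0.0, -0.0]
ft_force: [-2.9, 0.4, 9.6]
opening: 0.0152
```

Call:
arm_command(
  targets=[
    [[4, 0, 0], 0],
    [[8, 0, 0], 0],
    [[12, 0, 0.5], 0],
    [[12, 0, 0.5], 0],
  ],
)

```text
t: 7.9
eef_pos: [0.4672, -0.0257, 0.1314]
eef_rot: [0.986, 0.169, -0.0, -0.0]
ft_force: [-1.7, -0.7, 7.4]
opening: 0.0152
```

```bash
python3 - <<'E'
from plant import manip
from h import *
st=manip.observe()
go(st,[.455,-0.03,.1325],19.5)
w=manip.grab_frame("wrist");cv2.imwrite("pics/w5.png",w["image"])
M=R.from_quat(st["eef_rot"]).as_matrix();print(M.T@st["ft_force"])
E
```

```text
t 7.90 pos [ 0.4672 -0.0257  0.1314] yaw 19.50 F [-1.65 -0.67  7.38] open 0.0152
shift [-12.9  -0.1  -1.1] turn -0.0
[-1.78072275  0.07838175 -7.3784682 ]
```

View pics/w5.png

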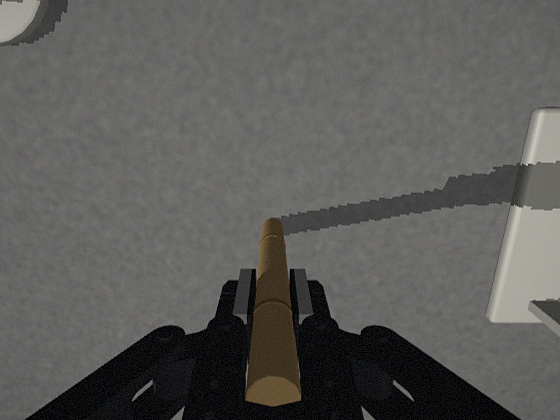

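Call:
arm_command(
  targets=[
    [[10, 0, 1], 0],
    [[21.5, 0, 3], 0],
    [[33, 0, 5.5], 0],
    [[44, 0, 9.5], 0],
    [[54, 0, 14], 0],
    [[64.5, 0, 20], 0],
    [[74, 0, 26.5], 0],
    [[83, 0, 34], 0],
    [[91, 0, 42], 0],
    [[91, 0, 42], 0],
  ],
)

```text
t: 9.2
eef_pos: [0.5533, 0.0051, 0.0883]
eef_rot: [0.986, 0.17, 0.0, 0.0]
ft_force: [-0.3, -0.1, 1.8]
opening: 0.0151
```

```bash
python3 - <<'E'
from plant import manip
from h import *
st=manip.observe()
go(st,[.455,-0.03,.1325],19.5)
w=manip.grab_frame("side");crop(w,230,150,200,150,4,"pics/s6.png")
M=R.from_quat(st["eef_rot"]).as_matrix();print(M.T@st["ft_force"])
for deg in (40,45,50,55):
    a=np.radians(deg); ax=M@np.array([np.sin(a),0,-np.cos(a)]);f=st["eef_pos"]-.1325*ax
    print(deg,(proj(w,f)-[230,150])*4,f)
E
```

```text
t 9.20 pos [0.5533 0.0051 0.0883] yaw 19.53 F [-0.25 -0.1   1.79] open 0.0151
shift [-104.4    0.2  -44.2] turn 0.0
[-0.27098117  0.01045636 -1.79157479]
40 [[410.43185481 427.89410658]] [ 0.47309861 -0.02337458 -0.0132435 ]
45 [[423.8010182  417.31084848]] [ 0.46506303 -0.02622162 -0.00543726]
50 [[436.25294036 405.97220496]] [ 0.45769918 -0.02883021  0.00308228]
55 [[447.69914134 393.94537025]] [ 0.4510631  -0.0311805   0.01225028]
```

View pics/s6.png

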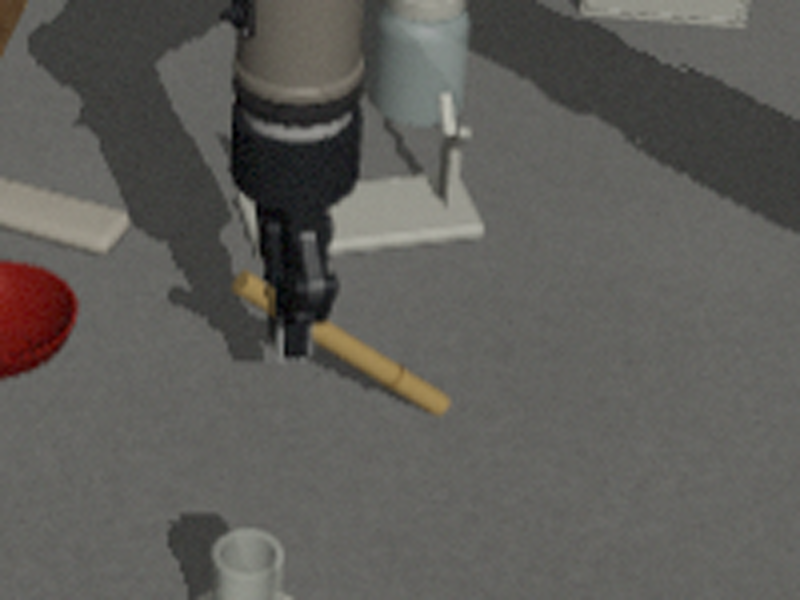

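Call:
arm_command(
  targets=[
    [[4, 0, 4], 0],
    [[8, 0, 8.5], 0],
    [[15, 0, 18], 0],
    [[21, 0, 28], 0],
    [[26, 0, 38], 0],
    [[30, 0, 49], 0],
    [[32, 0, 55], 0],
    [[32, 0, 55], 0],
    [[32, 0, 55], 0],
  ],
)

```text
t: 10.38
eef_pos: [0.5826, 0.0153, 0.0339]
eef_rot: [0.986, 0.169, 0.0, -0.0]
ft_force: [0.3, 1.3, 0.8]
opening: 0.0152
```

```bash
python3 - <<'E'
from plant import manip
from h import *
st=manip.observe()
go(st,[.455,-0.03,.1325],19.5)
w=manip.grab_frame("side");crop(w,230,150,200,150,4,"pics/s7.png")
M=R.from_quat(st["eef_rot"]).as_matrix();print(M.T@st["ft_force"])
for deg in (70,75,80):
    a=np.radians(deg); ax=M@np.array([np.sin(a),0,-np.cos(a)]);f=st["eef_pos"]-.1325*ax
    print(deg,(proj(w,[f,f+.18*ax])-[230,150])*4,f)
E
```

```text
t 10.38 pos [0.5826 0.0153 0.0339] yaw 19.48 F [0.3  1.33 0.85] open 0.0152
shift [-135.4    0.2  -98.6] turn -0.0
[ 0.72852961 -1.15050168 -0.84654541]
70 [[422.93878865 424.27436577]
 [167.12676275 382.25731232]] [ 0.4652263  -0.02616955 -0.01144726]
75 [[429.20467793 410.87825243]
 [165.2205142  387.33235925]] [ 4.61949569e-01 -2.73311019e-02 -4.23309575e-04]
80 [[434.10374175 397.2291024 ]
 [163.87270978 392.43917412]] [ 0.45959113 -0.0281679   0.01086169]
```

View pics/s7.png

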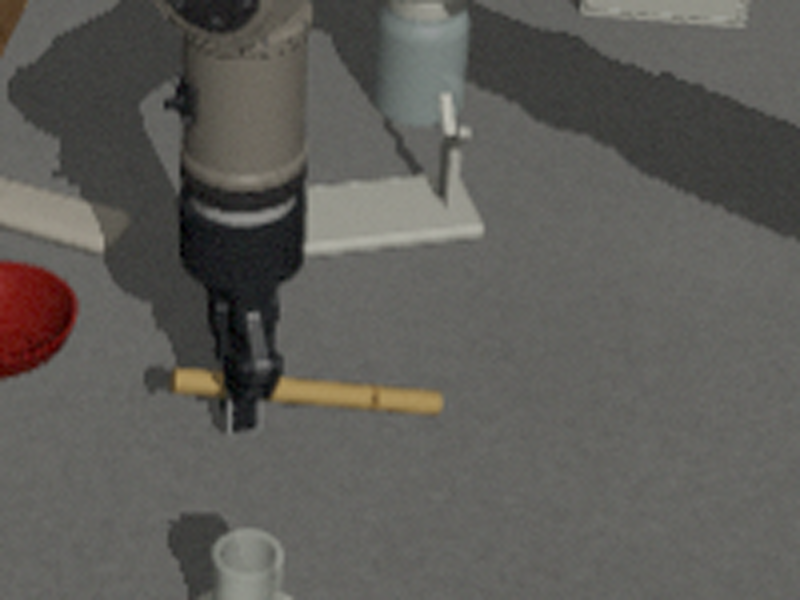

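Call:
arm_command(
  targets=[
    [[0, 0, 2], 0],
    [[0, 0, 4], 0],
    [[0, 0, 4], 0],
  ],
)

```text
t: 10.8
eef_pos: [0.5832, 0.0155, 0.03]
eef_rot: [0.986, 0.169, 0.001, 0.0]
ft_force: [1.1, 0.8, 2.1]
opening: 0.0149
```

```bash
python3 - <<'E'
from plant import manip
from h import *
st=manip.observe()
go(st,[.57,-.219,.15],19.5)
w=manip.grab_frame("side");crop(w,230,150,200,150,4,"pics/s8.png")
w=manip.grab_frame("top");crop(w,230,190,140,105,5,"pics/t8.png")
M=R.from_quat(st["eef_rot"]).as_matrix();print(M.T@st["ft_force"])
E
```

```text
t 10.80 pos [0.5832 0.0155 0.03  ] yaw 19.51 F [1.1  0.76 2.14] open 0.0149
shift [ -90.7  216.7 -120.1] turn 0.0
[ 1.29394402 -0.3452184  -2.13650356]
```

View pics/s8.png

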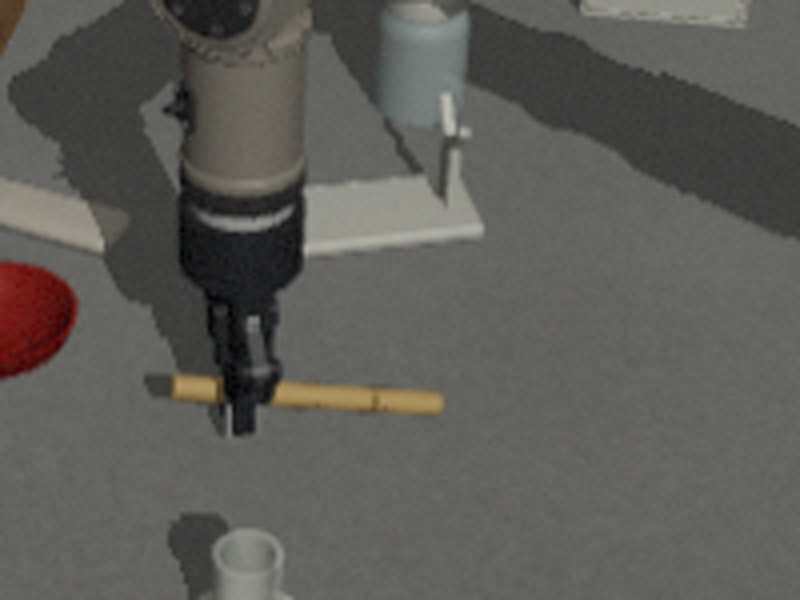

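View pics/t8.png

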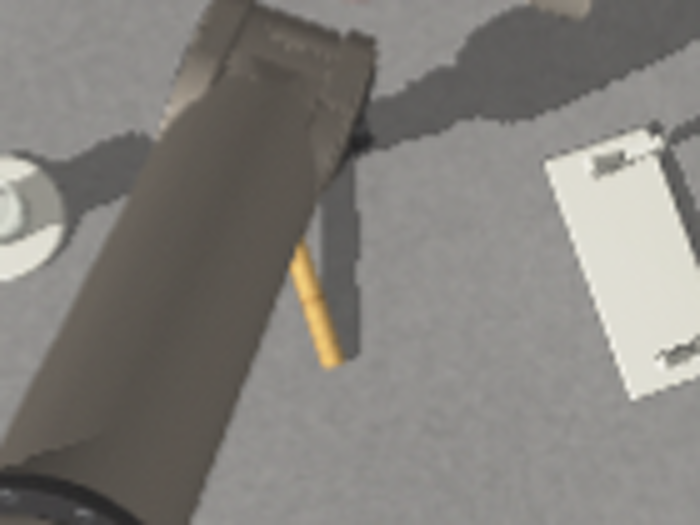

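Call:
arm_command(
  targets=[
    [[0, 0, -20], 0],
    [[0, 0, -60], 0],
    [[0, 0, -110], 0],
    [[-10, 24, -160], 0],
    [[-30, 70, -200], 0],
    [[-52, 122, -220], 0],
    [[-74, 175, -220], 0],
    [[-91, 217, -220], 0],
    [[-91, 217, -220], 0],
    [[-91, 217, -220], 0],
  ],
)

```text
t: 12.15
eef_pos: [0.5689, -0.219, 0.25]
eef_rot: [0.986, 0.169, -0.0, -0.001]
ft_force: [0.0, 0.8, 0.1]
opening: 0.015
```

```bash
python3 - <<'E'
from plant import manip
from h import *
import pickle
st=manip.observe()
go(st,[.57,-.219,.15],19.5)
w=manip.grab_frame("wrist");cv2.imwrite("pics/w9.png",w["image"])
s=manip.grab_frame("side");crop(s,230,80,200,150,4,"pics/s9.png")
pickle.dump((st,w,s),open("f9.pkl","wb"))
E
```

```text
t 12.15 pos [ 0.5689 -0.219   0.25  ] yaw 19.48 F [0.01 0.79 0.12] open 0.0150
shift [  1.    0.5 100. ] turn -0.0
```

View pics/w9.png

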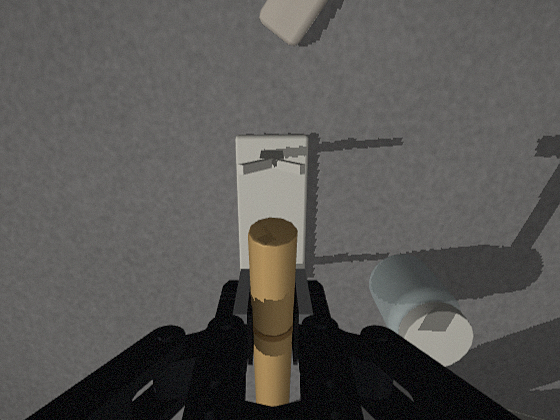

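View pics/s9.png

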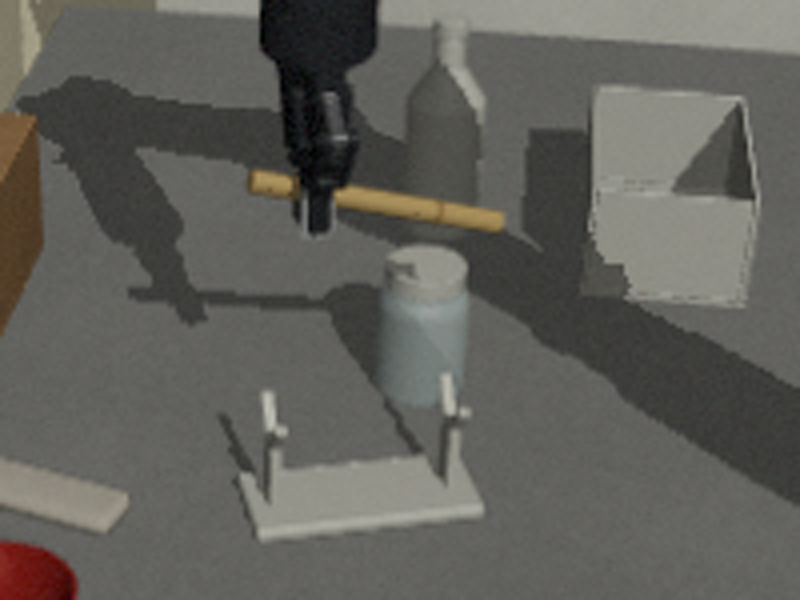

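```bash
python3 - <<'E'
from h import *
import pickle
st,w,s=pickle.load(open("f9.pkl","rb"))
crop(w,215,120,120,160,4,"pics/w9c.png")
M=R.from_quat(st["eef_rot"]).as_matrix()
def tool(P): return (M.T@(P-st["eef_pos"])*1000).round(1)
for uv,z in [((237,135),.012),((308,135),.012),((239.5,265),.012),((306,265),.012),((241,167),.09),((304.5,167),.09),((272.5,155),.062)]:
    P=onz(w,uv,z);print(uv,P.round(4),tool(P))
# rod axis in wrist: head
print(proj(w,st["eef_pos"]))
# perch ends from side
for uv in [(230+250/4,80+180/4),(230+503/4,80+219/4)]:
    o,d=ray(s,uv)
    # intersect with vertical plane through tcp along tool x (normal tool y)
    n=M[:,1];P=o+d*((st["eef_pos"]-o)@n)/(d@n);print("end",P.round(4),tool(P))
# forks tips from side
for uv,z in [((270,394),.09),((283,432),.09),((447,378),.09),((465,413),.09)]:
    P=onz(s,(230+uv[0]/4,80+uv[1]/4),z);print("tip side",P.round(4),tool(P))
E
```

```text
(237, 135) [ 0.5987 -0.1698  0.012 ] [ 44.5 -36.2 238. ]
(308, 135) [ 0.6226 -0.2371  0.012 ] [ 44.5  35.2 237.9]
(239.5, 265) [ 0.4608 -0.2166  0.012 ] [-101.1  -38.   238. ]
(306, 265) [ 0.4862 -0.288   0.012 ] [-101.    37.8  237.9]
(241, 167) [ 0.5864 -0.1851  0.09  ] [ 27.8 -25.9 160. ]
(304.5, 167) [ 0.6037 -0.2337  0.09  ] [ 27.8  25.6 160. ]
(272.5, 155) [ 0.5997 -0.2075  0.062 ] [ 32.8  -0.4 188. ]
[[272.68899611 312.54031702]]
end [ 0.6087 -0.205   0.2679] [ 42.1   0.  -17.9]
end [ 0.4422 -0.2638  0.2231] [-134.4    0.    26.9]
tip side [ 0.5947 -0.2257  0.09  ] [ 22.1  15.1 160. ]
tip side [ 0.5795 -0.1788  0.09  ] [ 23.3 -34.2 160. ]
tip side [ 0.4715 -0.2674  0.09  ] [-108.    13.4  160. ]
tip side [ 0.4562 -0.2232  0.09  ] [-107.7  -33.5  160. ]
```

View pics/w9c.png

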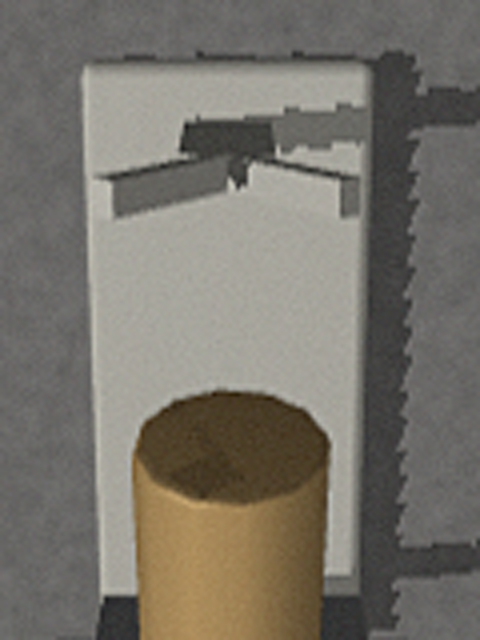

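```bash
python3 - <<'E'
from h import *
import pickle
st,w,s=pickle.load(open("f9.pkl","rb"))
M=R.from_quat(st["eef_rot"]).as_matrix();Ti=np.linalg.inv(w["world_from_camera"])
for x,z in [(42,-18),(46,-8),(45,-12),(47,-10),(45,-15)]:
    P=st["eef_pos"]+M@np.array([x,0,z])/1000
    c=Ti[:3,:3]@P+Ti[:3,3];print(x,z,proj(w,P).round(1),proj(s,P).round(1),"depth",c[2].round(4))
print("side seen head",230+250/4,80+180/4,"foot",230+503/4,80+219/4)
o,d=ray(w,(272.7,231.7));n=M[:,1]
for k in (.108,.112,.116,.120):
    P=o+d*k;print(k,(M.T@(P-st["eef_pos"])*1000).round(1))
E
```

```text
42 -18 [[272.7 234.3]] [[292.5 125. ]] depth 0.114
46 -8 [[272.7 212.6]] [[291.  128.5]] depth 0.1222
45 -12 [[272.7 219.3]] [[291.4 127.1]] depth 0.1187
47 -10 [[272.7 211.7]] [[290.6 127.9]] depth 0.12
45 -15 [[272.7 222.4]] [[291.4 126.1]] depth 0.1159
side seen head 292.5 125.0 foot 355.75 134.75
0.108 [ 45.1  -0.  -23.3]
0.112 [ 43.6  -0.  -19.6]
0.116 [ 42.1  -0.  -15.9]
0.12 [ 40.6  -0.  -12.2]
```

```bash
python3 - <<'E'
from h import *
import pickle
st,w,s=pickle.load(open("f9.pkl","rb"))
M=R.from_quat(st["eef_rot"]).as_matrix()
def model(cx,cy,yaw,f):
    c,sn=np.cos(np.radians(yaw)),np.sin(np.radians(yaw));A=np.array([[c,-sn,0],[sn,c,0],[0,0,1]])
    L=[]
    b=[(-85,-37.5),(85,-37.5),(85,37.5),(-85,37.5)]
    for z in(0,12): L+= [((*b[i],z),(*b[(i+1)%4],z)) for i in range(4)]
    for x in(-66,66):
        L+=[((x,0,62),(x,23,90)),((x,0,62),(x,-23,90)),((x,0,12),(x,0,62))]
    return [tuple(proj(f,(A@(np.array(p)/1000).T+[cx,cy,0]))[0] for p in l) for l in L]
for nm,f,x,y,ww,hh,k in(("s",s,270,160,100,75,8),("w",w,215,120,120,160,4)):
    im=cv2.resize(f["image"][y:y+hh,x:x+ww],None,fx=k,fy=k,interpolation=2)
    for a,b in model(.5305,-.2327,19.5,f):
        cv2.line(im,*[tuple(int(round((v+.5)*k)) for v in (p-[x,y])) for p in(a,b)],(0,0,255),1)
    cv2.imwrite(f"pics/ov_{nm}.png",im)
E
```

```text
(no output)
```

View pics/ov_s.png

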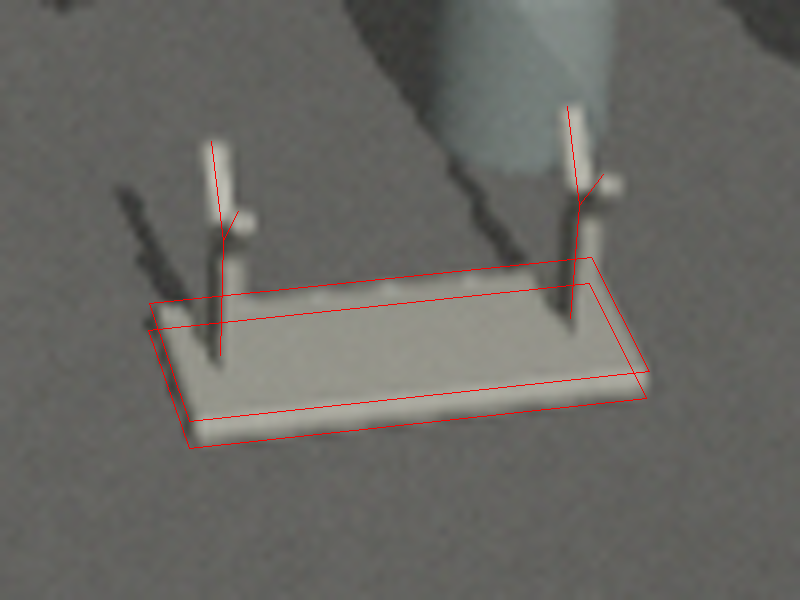

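View pics/ov_w.png

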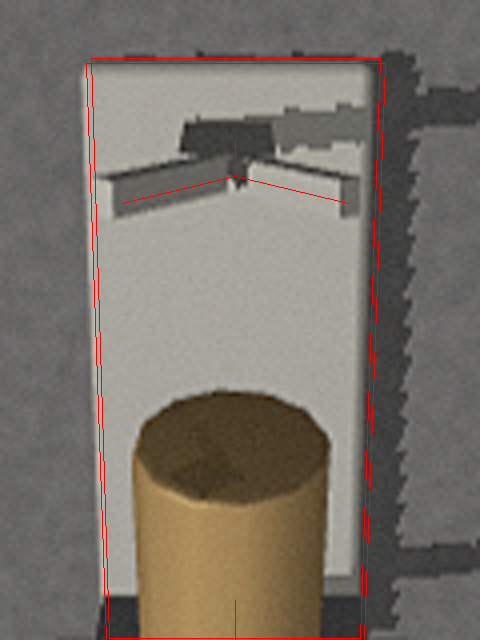

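Call:
arm_command(
  targets=[
    [[2, -1, 20], 0],
    [[2, -1, 50], 0],
    [[2, -1, 85], 0],
    [[2, -1, 115], 0],
    [[2, -1, 130], 0],
    [[2, -1, 135], 0],
    [[2, -1, 135], 0],
  ],
)

```text
t: 13.12
eef_pos: [0.5713, -0.2179, 0.1151]
eef_rot: [0.986, 0.169, 0.0, 0.0]
ft_force: [0.0, -0.1, -0.6]
opening: 0.015
```

```bash
python3 - <<'E'
from plant import manip
from h import *
st=manip.observe();go(st,[.57,-.219,.07],19.5)
w=manip.grab_frame("wrist");cv2.imwrite("pics/w10.png",w["image"])
s=manip.grab_frame("side");crop(s,265,135,110,82,7,"pics/s10.png")
E
```

```text
t 13.12 pos [ 0.5713 -0.2179  0.1151] yaw 19.51 F [ 0.04 -0.07 -0.58] open 0.0150
shift [-1.6  0.5 45.1] turn 0.0
```

View pics/w10.png

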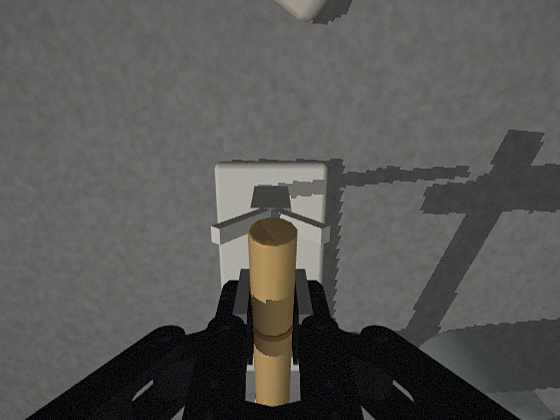

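View pics/s10.png

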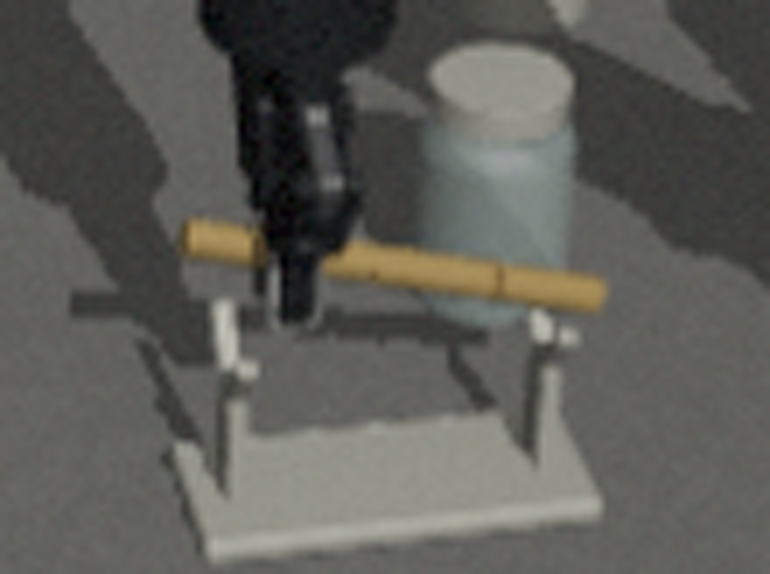

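Call:
arm_command(
  targets=[
    [[0, -1, 6], 0],
    [[0, -1, 12], 0],
    [[0, -1, 18], 0],
    [[0, -1, 24], 0],
    [[0, -1, 28], 0],
    [[0, -1, 28], 0],
  ],
)

```text
t: 13.98
eef_pos: [0.5711, -0.2168, 0.0868]
eef_rot: [0.986, 0.17, 0.0, 0.0]
ft_force: [2.1, 0.3, 2.0]
opening: 0.0152
```

```bash
python3 - <<'E'
from plant import manip
from h import *
st=manip.observe();go(st,[.57,-.219,.07],19.5)
M=R.from_quat(st["eef_rot"]).as_matrix();print(M.T@st["ft_force"])
w=manip.grab_frame("wrist");cv2.imwrite("pics/w11.png",w["image"])
s=manip.grab_frame("side");crop(s,265,135,110,82,7,"pics/s11.png")
E
```

```text
t 13.97 pos [ 0.5711 -0.2168  0.0868] yaw 19.52 F [2.13 0.29 2.01] open 0.0152
shift [-1.8  1.7 16.8] turn 0.0
[ 2.10515395  0.44309705 -2.00437465]
```

View pics/w11.png

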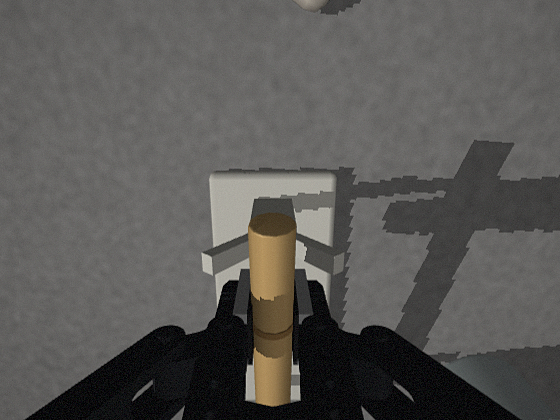

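View pics/s11.png

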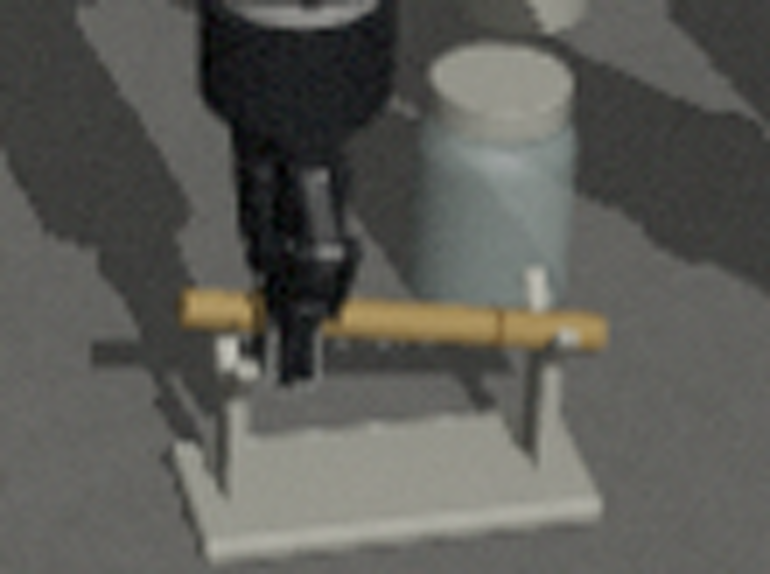

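The foot end sits in the near fork at about (565,330) and the perch is swinging level. The far fork's tips, at 203 and 343 in the wrist view, are centred on the rod at 272. Continuing down.

Call:
arm_command(
  targets=[
    [[0, 0, 4], 0],
    [[0, 0, 8], 0],
    [[0, 0, 12], 0],
    [[0, 0, 16], 0],
    [[0, 0, 16], 0],
  ],
)

```text
t: 14.7
eef_pos: [0.5704, -0.2169, 0.0703]
eef_rot: [0.986, 0.169, -0.0, -0.0]
ft_force: [2.2, 0.8, 1.8]
opening: 0.015
```

```bash
python3 - <<'E'
from plant import manip
from h import *
st=manip.observe();go(st,[.57,-.219,.07],19.5)
M=R.from_quat(st["eef_rot"]).as_matrix();print(M.T@st["ft_force"])
w=manip.grab_frame("wrist");cv2.imwrite("pics/w12.png",w["image"])
s=manip.grab_frame("side");crop(s,265,135,110,82,7,"pics/s12.png")
E
```

```text
t 14.70 pos [ 0.5704 -0.2169  0.0703] yaw 19.50 F [2.23 0.83 1.84] open 0.0150
shift [-1.1  1.9  0.3] turn -0.0
[ 2.3779395  -0.04083446 -1.84504333]
```

View pics/w12.png

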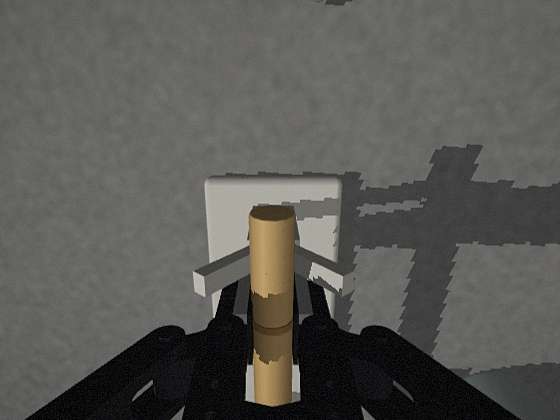

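View pics/s12.png

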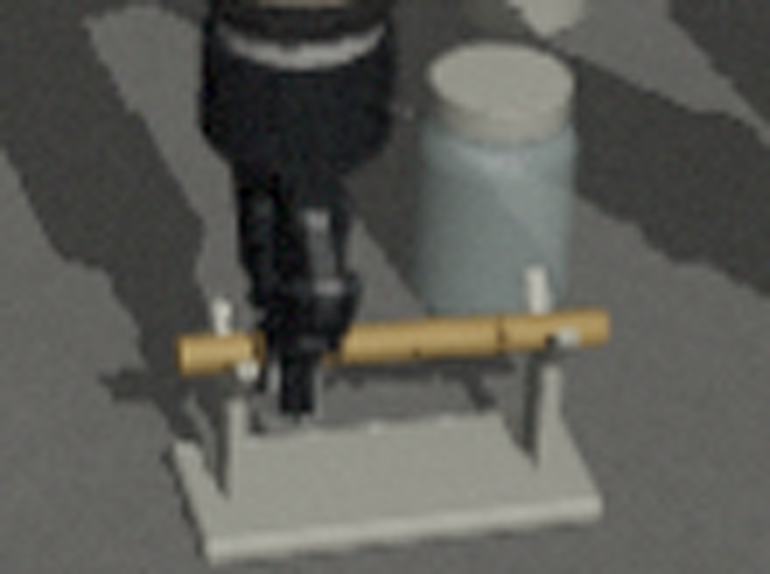

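Call:
arm_command(
  targets=[
    [[0, 0, 1], 0],
    [[0, 0, 2], 0],
    [[0, 0, 2], 0],
  ],
)

```text
t: 15.18
eef_pos: [0.5705, -0.217, 0.0687]
eef_rot: [0.986, 0.169, -0.0, -0.0]
ft_force: [1.0, 0.2, 1.3]
opening: 0.0148
```

```bash
python3 - <<'E'
from plant import manip
from h import *
st=manip.observe();go(st,[.57,-.219,.07],19.5)
M=R.from_quat(st["eef_rot"]).as_matrix();print(M.T@st["ft_force"])
E
```

```text
t 15.18 pos [ 0.5705 -0.217   0.0687] yaw 19.50 F [0.99 0.22 1.29] open 0.0148
shift [-1.2  1.7 -1.3] turn -0.0
[ 1.00558159  0.12334981 -1.2916858 ]
```

Call:
arm_command(
  targets=[
    [[0, 0, 0.7], 0],
    [[0, 0, 1.3], 0],
    [[0, 0, 1.3], 0],
  ],
)

```text
t: 15.55
eef_pos: [0.5705, -0.217, 0.0674]
eef_rot: [0.986, 0.169, -0.0, -0.0]
ft_force: [1.6, 0.8, 2.0]
opening: 0.0151
```

Call:
arm_command(
  targets=[
    [[0, 0, 0], 0],
    [[0, 0, 0], 0],
    [[0, 0, 0], 0],
    [[0, 0, 0], 0],
    [[0, 0, 0], 0],
    [[0, 0, 0], 0],
  ],
  fingers=0.6,
)

```text
t: 16.3
eef_pos: [0.5706, -0.2169, 0.0675]
eef_rot: [0.986, 0.169, 0.0, -0.0]
ft_force: [-0.3, 0.1, -0.3]
opening: 0.0514
```

```bash
python3 - <<'E'
from plant import manip
from h import *
st=manip.observe();go(st,[.57,-.219,.07],19.5)
w=manip.grab_frame("wrist");cv2.imwrite("pics/w13.png",w["image"])
s=manip.grab_frame("side");crop(s,265,135,110,82,7,"pics/s13.png")
E
```

```text
t 16.30 pos [ 0.5706 -0.2169  0.0675] yaw 19.50 F [-0.31  0.06 -0.32] open 0.0514
shift [-1.3  1.7 -2.5] turn -0.0
```

View pics/w13.png

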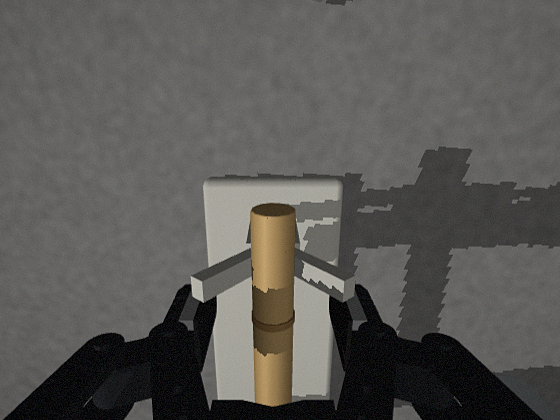

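View pics/s13.png

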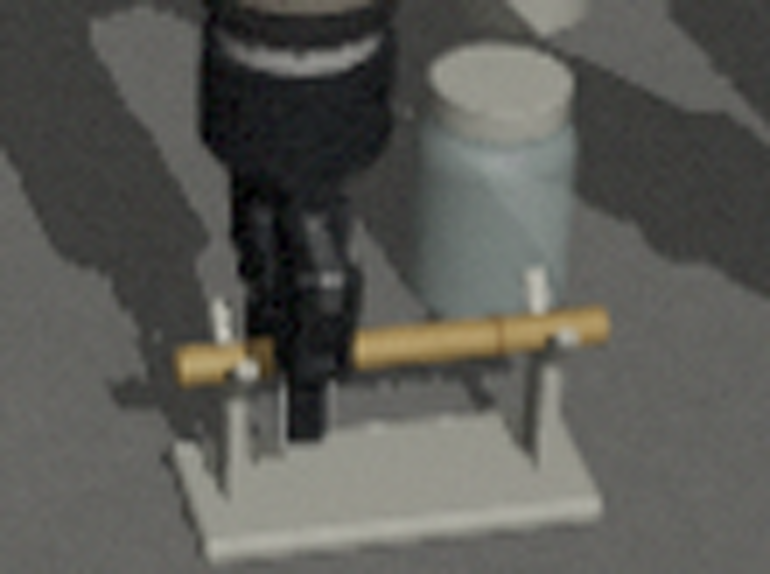

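The perch has dropped into both forks, with its ends at (180,365) and (607,325) in the side crop. The fingers are clear of it on both sides, so I'll retreat straight up.

Call:
arm_command(
  targets=[
    [[0, 0, -15], 0],
    [[0, 0, -35], 0],
    [[0, 0, -60], 0],
    [[0, 0, -100], 0],
    [[0, 0, -145], 0],
    [[0, 0, -180], 0],
    [[-60, -30, -180], 0],
    [[-110, -80, -180], 0],
    [[-110, -130, -180], 0],
    [[-110, -130, -180], 0],
  ],
)

```text
t: 17.65
eef_pos: [0.422, -0.1271, 0.2481]
eef_rot: [0.985, 0.173, 0.002, -0.003]
ft_force: [0.2, -0.9, -0.5]
opening: 0.0516
```

```bash
python3 - <<'E'
from plant import manip
from h import *
import pickle
st=manip.observe();go(st,[.57,-.219,.07],19.5)
t=manip.grab_frame("top");s=manip.grab_frame("side");pickle.dump((t,s),open("f14.pkl","wb"))
cv2.imwrite("pics/t14.png",t["image"]);crop(s,265,155,110,75,7,"pics/s14.png")
crop(t,325,200,80,80,7,"pics/t14c.png")
E
```

```text
t 17.65 pos [ 0.422  -0.1271  0.2481] yaw 19.92 F [ 0.24 -0.9  -0.5 ] open 0.0516
shift [107.  137.9 177.7] turn 0.4
```

View pics/t14.png

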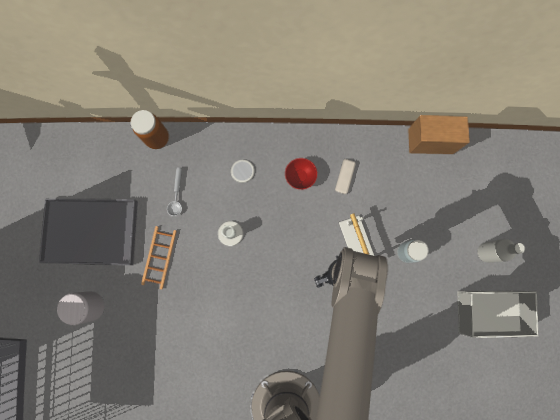

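View pics/s14.png

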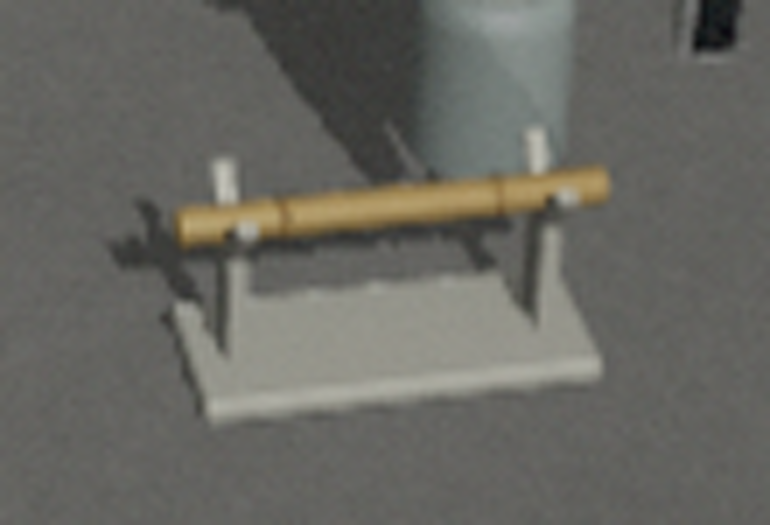

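View pics/t14c.png

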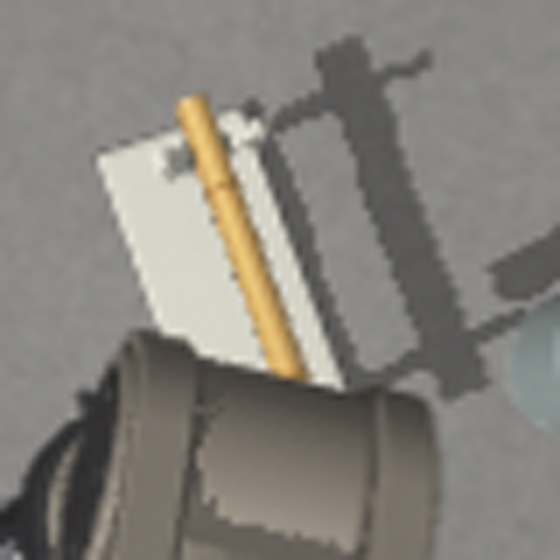

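```bash
python3 - <<'E'
from plant import manip
from h import *
import pickle
t,s=pickle.load(open("f14.pkl","rb"))
y=np.radians(19.5);X=np.array([np.cos(y),np.sin(y),0]);C=np.array([.530,-.232,.074])
E=[onz(s,(265+u/7,155+v/7),.074) for u,v in((181,227),(606,188))]
m=(E[0]+E[1])/2;d=E[0]-E[1];print(np.linalg.norm(d),np.degrees(np.arctan2(d[1],d[0])),"mid along/side",(m-C)@X,(m-C)@np.array([-X[1],X[0],0]))
F=[onz(s,(265+u/7,155+v/7),.09) for u,v in((224,163),(246,230),(538,132),(567,195))]
c=np.mean(F,0);print("fork centre",c,"perch rel",(m-c)@X,(m-c)@np.array([-X[1],X[0],0]));f=F[0]+F[1]-F[2]-F[3];print(np.degrees(np.arctan2(f[1],f[0])))
print(manip.observe()["qd"].round(3)); print(manip.finish_job())
E
```

```text
0.17786373339727674 18.599186664125845 mid along/side -0.003097892193457133 0.003757206932690114
fork centre [ 0.5264859  -0.22546894  0.09      ] perch rel -0.001965466749311884 -0.0035722677864110405
19.92148724126589
[ 0.044  0.048  0.007 -0.026 -0.001 -0.003  0.001]
the job is handed in; nothing more can be done
None
```

The perch is lying in both forks of the play stand, released, and I have handed the job in. No verdict came back, so the results below are from my own checks.

**What I did:**
- I lifted the perch out of the feeder and set its lower end on the bare strip.
- I swung it over in the fingers to roughly 77–80° from upright. Side views suggested its end stayed on the table: pressing 4 mm lower dropped only the raised end.
- I lowered it into the stand, which brought it level, then opened the fingers and backed away at about 17.6 s.

**Last checks from the side camera:**
- **Along the stand:** the middle of the perch is about 2–3 mm from midway, and both ends stick out past the forks (17 mm allowed).
- **Sideways:** it is within about 4 mm (6 mm allowed). The two reference measurements disagreed in sign, +3.8 and −3.6 mm, so this is only as good as the camera calibration. In the picture it sits down in both Vs.
- **Direction:** it is about 1° off the fork line (4° allowed).
- **Other things:** the top view shows the feeder standing, and the other things look to be where they started. I judged this by eye and did not measure it.

**Not ideal:**
- The grip was about 6 mm closer to the palm than the nominal grasp point, so the perch tilted about 14° in the fingers instead of the expected 10°. I allowed for this when placing it.
- The arm was still settling slightly when I handed in, with joint speeds under 0.05 rad/s. It was well clear of everything.

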